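# Sort the washed counter things into their holders

## Robot

A 7-joint arm with a two-finger parallel gripper is mounted at the origin on a cart in front of the work surface, level with it; the furniture and walls round the work are solid. World frame = base frame: x ahead of the robot, y to its left, z up, the work surface at z = 0. Lengths are in m, angles in rad, forces in N, time in s.
With the tool pointing down it reaches from about 0.35 to 0.9 m from the base axis. Payload 7.2 kg.
Tool frame: the origin (TCP) lies at the very end of the fingers, on their centre line; the grasp point (between the pads) lies 19 mm behind it; z points along the fingers, y is the direction in which the jaws open and shut (so a half turn about z gives the same grasp; the last joint's range is limited). The gripper opens to 88 mm and grips with 3 to 60 N. Pads are 20 mm wide; open, the fingers measure 115 mm over their backs; the gripper's body (75 mm by 178 mm) begins 61 mm behind the grasp point.
Start: joints at [1.041, 0.411, -0.013, 1.596, 0.006, 1.134, -0.082], TCP at [0.278, -0.56, 0.202] pointing down, gripper open.
Joint ranges: [-2.95, 2.95], [-0.29, 1.99], [-1.47, 1.44], [0.14, 2.54], [-1.03, 4.17], [0.13, 1.85], [-2.86, 2.86]. Speed limits (rad/s): [2.39, 2.39, 3.01, 3.01, 3.14, 3.14, 3.14].

## Interface

Orientations are given as a unit quaternion [w, x, y, z].
In Python, from rig import read_state, snapshot, camera_info, close_job gives the robot as it stands. The module is installed in compiled form; this text tells all that it offers.
- The arm moves only by the tool step_arm, never from a script. Its argument "targets" is a list of rows, each a list of 7 numbers: the turn, a rotation vector about the world's x, y, z in rad, then the shift along the world's x, y, z in m, then the closure, from 0 (fully open) to 1 (shut). A call has 1 to 8 rows; each row shifts and turns the commanded pose from where the row before left it; what a row does not reach is not made up. A row lasts 1/12 s, in which the tool goes at most 41.7 mm and 7.16 degrees, less where a joint would pass 70% of its speed; a pose out of reach is approached as far as the arm can. A call with a gripper value outside its range is refused whole. The fingers move at their own pace and stop on an object; "force" is the grip in N (left out, the last holds). Time passes only in rows, so rows that do not move let the fingers close. It gives the time, the measured TCP pose, the force and the opening at its end, in the units of the state.
- read_state(): the state, without advancing time (a new reading comes with each control period).
- snapshot(name): name is "scene" or "top"; returns (picture, depth): 384x512x3 uint8, blue, green, red; 384x512 float32, m along the optical axis (not along the pixel's ray), 0 where there is no reading.
- camera_info(name): a dict with "camera_matrix" (3x3 intrinsics, pixels), "distortion" ([k1, k2, p1, p2, k3] as OpenCV has them; the pictures are not rectified), "cam_to_world" (4x4, takes a point from camera to world coordinates). Camera axes: x right, y up, looking along -z (the intrinsics and any distortion apply to the point x, -y, -z); pixel columns grow to the right and rows downward; lengths in m; the calibration is good to about 2 mm. A picture is of the moment at which its call begins. camera_info takes no time and is no camera call.
- close_job(): hands the job in, once; it reports no verdict.
The state is a dict: "time": time; "q": joint angles; "qvel": joint speeds; "tau": joint torques, N m; "tcp_pos": TCP position; "tool_rot": TCP orientation; "contact_force": force on the tool from outside, world axes, zero at the start; "wrist_torque": the same for the moment, N m; "grip_width": finger opening in m.
Only numpy, scipy, OpenCV 4.12 (cv2) and the standard library are available. Lean on these libraries where they do the work, as an engineer would, in place of code of your own. Each camera call takes 0.05 s, during which the arm holds its last target. There are 200 camera calls.

## Task

Sort the washed things into the three holders on the left of the table: stand each pepper shaker upright in its own bay of the steel two-bay shaker holder, stand each spare spout upright in its own bay of the smaller grey two-bay spout holder, and lay the fork flat and lengthwise on the floor of the long steel tray. Leave the toothpick jar and the rice bowl where they are.

Things in the scene. Friction and masses are not known exactly. Their poses are not given: they have to be found in the camera images.
- shaker_1: Pepper shaker: clear glass body with dark pepper and a rounded steel cap, 43 mm across, 75 mm tall, standing upright. Origin at the centre of its underside, z up along its axis. Grip round the body or cap. The two shakers are alike and interchangeable.
- shaker_2: Pepper shaker: clear glass body with dark pepper and a rounded steel cap, 43 mm across, 75 mm tall, standing upright. Origin at the centre of its underside, z up along its axis. Grip round the body or cap. The two shakers are alike and interchangeable.
- spout_1: Spare valve spout: plain off-white stepped turned plug, 48 mm tall, standing upright; widest (33 mm) at a collar a little below half height (it grips as if it tapered from the collar to both ends, so have the collar, 15 to 30 mm above its underside, between the fingers). Origin at the centre of its underside, z up along its axis. The two spouts are alike and interchangeable.
- spout_2: Spare valve spout: plain off-white stepped turned plug, 48 mm tall, standing upright; widest (33 mm) at a collar a little below half height (it grips as if it tapered from the collar to both ends, so have the collar, 15 to 30 mm above its underside, between the fingers). Origin at the centre of its underside, z up along its axis. The two spouts are alike and interchangeable.
- fork: Steel fork lying flat, 177 mm long along its x axis (tines toward +x), 22 mm wide, 8 mm thick. Origin at the middle of its length, on its underside; z up. It balances 16 mm from the middle toward the tines, where it is 17 mm wide: grip it across there, fingertips at the table. Grip lightly (about 20 N): its edges are bevelled and a hard squeeze flips it. On a flat floor it may rock by about 3 degrees.
- shaker_holder: Fixed low brushed-steel holder with two equal square bays side by side along its y axis, 128 mm long (y, 140 with its end lips), 66 mm deep (x), walls 20 mm high and 4 mm thick, floor 3 mm. Each bay is 58 x 58 mm inside, centred at y = +31 and -31 mm. Origin under its centre on the table, z up.
- spout_holder: Fixed low grey plastic holder with two equal square bays side by side along its y axis, 104 mm long (y, 116 with its end lips), 54 mm deep (x), walls 12 mm high and 4 mm thick, floor 3 mm. Each bay is 46 x 46 mm inside, centred at y = +25 and -25 mm. Origin under its centre on the table, z up.
- fork_tray: Fixed long shallow brushed-steel tray, one undivided compartment 192 mm long (y) and 84 mm wide (x) inside, 200 x 92 mm outside (214 mm long with its end lips), walls 12 mm high and 4 mm thick, floor 3 mm. Origin under its centre on the table, y along its length, z up.
- toothpick_jar: Bystander, to be left alone: loose round jar full of toothpicks, 46 mm across, 66 mm tall with the picks. Origin at the centre of its underside. (Also near: a tall wire rack close behind the loose things, front at about x = 0.63 m, y from 0 to -0.4 m; a tall drink dispenser left of the holders, from y = 0.33 m. Cross from side to side near the table's front edge.)
- rice_bowl: Bystander, to be left alone: loose white rice bowl standing upside down, 89 mm across, 53 mm tall. Origin at the centre of its rim, on the table.

How it is judged:
At the end, for the whole second after the job is handed in: Shakers and spouts upright (0.12 rad) on the floors of separate bays of their holders, within 12 mm of the bay centres; fork flat on the long tray's floor, within 0.35 rad of its length, its middle within 12 mm lengthwise and 35 mm across; all at rest; jar and bowl within 15 mm of their starts ((((x of shaker_1 in the frame of shaker_holder between -0.012 and 0.012 m and y of shaker_1 in the frame of shaker_holder between 0.019 and 0.043 m) and (x of shaker_2 in the frame of shaker_holder between -0.012 and 0.012 m and y of shaker_2 in the frame of shaker_holder between -0.043 and -0.019 m)) or ((x of shaker_1 in the frame of shaker_holder between -0.012 and 0.012 m and y of shaker_1 in the frame of shaker_holder between -0.043 and -0.019 m) and (x of shaker_2 in the frame of shaker_holder between -0.012 and 0.012 m and y of shaker_2 in the frame of shaker_holder between 0.019 and 0.043 m))) and z of shaker_1 in the frame of shaker_holder between 0 and 0.007 m and angle between each of shaker_1, shaker_2, spout_1, spout_2, fork's own z axis and vertical below 0.12 rad and linear speed of each of shaker_1, shaker_2, spout_1, spout_2, fork below 0.02 m/s and angular speed of each of shaker_1, shaker_2, spout_1, spout_2, fork below 0.2 rad/s and z of shaker_2 in the frame of shaker_holder between 0 and 0.007 m and (((x of spout_1 in the frame of spout_holder between -0.012 and 0.012 m and y of spout_1 in the frame of spout_holder between 0.013 and 0.037 m) and (x of spout_2 in the frame of spout_holder between -0.012 and 0.012 m and y of spout_2 in the frame of spout_holder between -0.037 and -0.013 m)) or ((x of spout_1 in the frame of spout_holder between -0.012 and 0.012 m and y of spout_1 in the frame of spout_holder between -0.037 and -0.013 m) and (x of spout_2 in the frame of spout_holder between -0.012 and 0.012 m and y of spout_2 in the frame of spout_holder between 0.013 and 0.037 m))) and z of spout_1 in the frame of spout_holder between 0 and 0.007 m and z of spout_2 in the frame of spout_holder between 0 and 0.007 m and x of fork in the frame of fork_tray between -0.035 and 0.035 m and y of fork in the frame of fork_tray between -0.012 and 0.012 m and z of fork in the frame of fork_tray between 0 and 0.007 m and angle between the x axis of fork and the y axis of fork_tray, either way round below 0.35 rad and distance of each of toothpick_jar, rice_bowl from where it was at the start of the episode below 0.015 m); the robot touches nothing.
It fails at once if the toothpick jar is tipped over or pushed away (distance of toothpick_jar from where it was at the start of the episode above 0.03 m or angle between toothpick_jar's own z axis and vertical above 0.5 rad).
It fails at once if the rice bowl is tipped over or pushed away (distance of rice_bowl from where it was at the start of the episode above 0.03 m or angle between rice_bowl's own z axis and vertical above 0.5 rad).
It also fails if it takes over 134 s, if anything falls off the work surface, if the arm or the gripper's body presses on something with over 40 N, if the wrist force passes 120 N, or if a joint passes its speed limit or range.

## Working session

There is one attempt and no reset: what is moved stays moved. The work goes in short steps, Python scripts to look and compute and a tool call to move; the robot and the scene stay as the last step left them, time stands still between calls to the robot, and variables do not carry over. Pictures are saved under pics/ and viewed, about 12 in all and at most 16, crops included, and the job is handed in when it is done.

Besides the shell and the picture viewer there is one more tool, called after "Call:" in YAML: its name, and indented under it one key for each argument. step_arm: Moves the arm, as the interface text tells. Its arguments: {"type":"object","properties":{"targets":{"type":"array"},"force":{"type":"number"}},"required":["targets"]}

```bash
mkdir -p pics; cat > h.py <<'E'
import numpy as np, cv2
from rig import *
def unproj(name,depth,pts):
    ci=camera_info(name);K=np.array(ci["camera_matrix"],float);D=np.array(ci["distortion"],float);T=np.array(ci["cam_to_world"])
    pts=np.array(pts,float).reshape(-1,2)
    n=cv2.undistortPoints(pts.reshape(-1,1,2),K,D).reshape(-1,2)
    d=np.array([depth[int(round(v)),int(round(u))] for u,v in pts])
    P=np.c_[n[:,0]*d,-n[:,1]*d,-d,np.ones(len(d))]
    return (P@T.T)[:,:3]
def onplane(name,pts,z):
    ci=camera_info(name);K=np.array(ci["camera_matrix"],float);D=np.array(ci["distortion"],float);T=np.array(ci["cam_to_world"])
    pts=np.array(pts,float).reshape(-1,2)
    n=cv2.undistortPoints(pts.reshape(-1,1,2),K,D).reshape(-1,2)
    R=np.c_[n[:,0],-n[:,1],-np.ones(len(n))]@T[:3,:3].T
    z=np.broadcast_to(z,(len(n),)); return T[:3,3]+R*((z-T[2,3])/R[:,2])[:,None]
E
python3 - <<'E'
from h import *
print(read_state())
for n in ("scene","top"):
    p,d=snapshot(n); cv2.imwrite(f"pics/{n}0.png",cv2.resize(p,(800,600),interpolation=cv2.INTER_CUBIC)); np.save(f"{n}0.npy",d); cv2.imwrite(f"raw_{n}0.png",p)
    print(n,np.array(camera_info(n)["cam_to_world"]).round(3).tolist(),camera_info(n)["camera_matrix"])
E
```

```text
{'time': 0.0, 'q': array([ 1.04081186,  0.41188623, -0.01271984,  1.59704359,  0.00559902,
        1.13426278, -0.08223387]), 'qvel': array([-8.78119800e-05, -1.45243959e-03, -1.40986520e-06, -3.14615813e-04,
       -6.30516945e-04,  5.29974252e-04, -3.71250632e-05]), 'tau': array([ 6.07116526e-04, -5.87950444e+01,  6.41968455e-01, -2.91076952e+01,
       -5.37915831e-02,  1.81437086e-02,  1.58789248e-04]), 'tcp_pos': array([ 0.27819648, -0.55908128,  0.20111775]), 'tool_rot': array([-7.47439331e-04,  9.73462584e-01,  2.28844894e-01, -2.30500775e-04]), 'contact_force': array([-0.30833208,  0.46989642, -0.28992373]), 'wrist_torque': array([-0.02396023,  0.04384786,  0.03123548]), 'grip_width': 0.08780150823392495}
scene [[0.746, 0.332, -0.577, -0.026], [-0.666, 0.342, -0.663, -0.752], [-0.023, 0.879, 0.476, 0.487], [0.0, 0.0, 0.0, 1.0]] [[399.91951465   0.         257.8689401 ]
 [  0.         399.91951465 188.97560439]
 [  0.           0.           1.        ]]
top [[-0.027, 0.997, -0.073, 0.433], [-0.999, -0.029, -0.022, -0.143], [-0.024, 0.073, 0.997, 1.286], [0.0, 0.0, 0.0, 1.0]] [[401.4976696    0.         256.87808773]
 [  0.         401.4976696  188.44328547]
 [  0.           0.           1.        ]]
```

View pics/scene0.png

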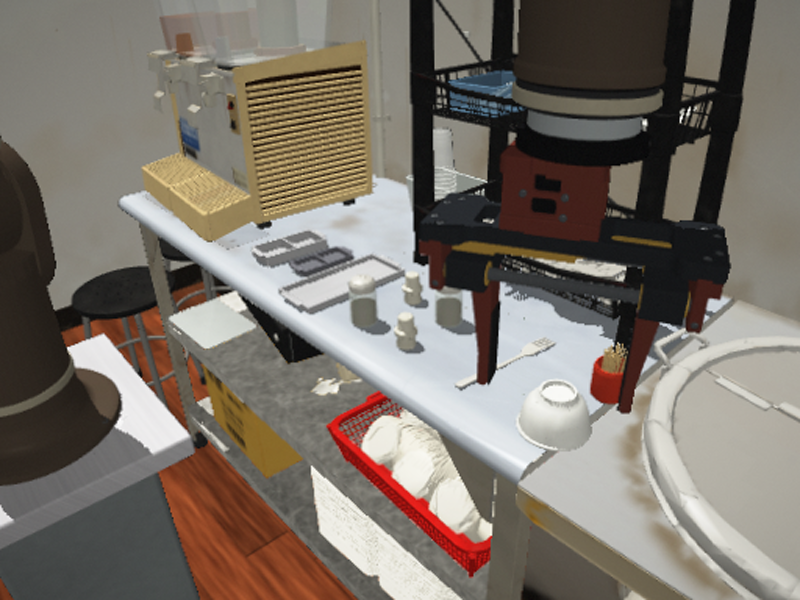

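View pics/top0.png

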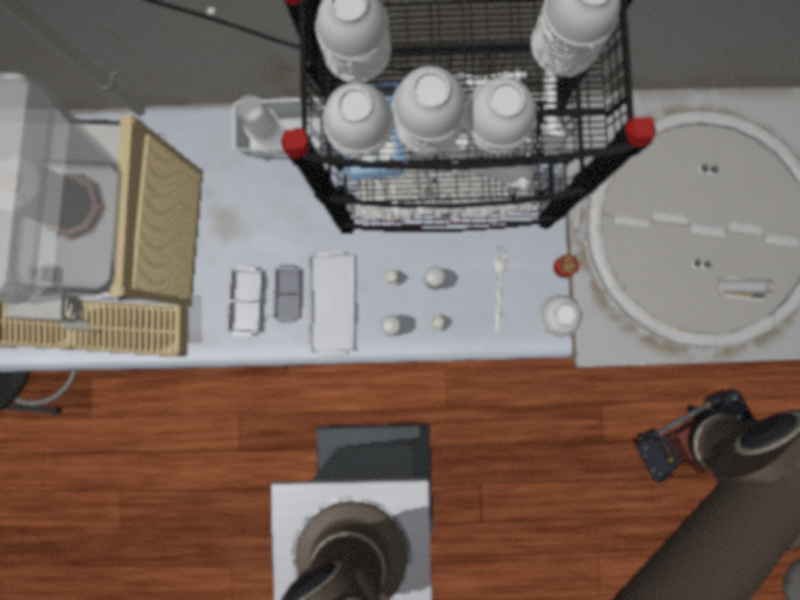

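Top view (enlarged px): shakers are at (435,277) and (391,325), and spouts at (393,277) and (439,322). The fork runs vertically at x≈499, with the tines up. The holders are at (247,300), (288,293) and (334,301), the jar is at (566,265) and the bowl at (562,314). I'll crop in closer.

```bash
python3 - <<'E'
from h import *
p=cv2.imread("raw_top0.png")
for i,(x0,x1) in enumerate(((140,240),(235,380))):
    c=p[150:232,x0:x1]; s=800/(x1-x0); s=min(s,7)
    c=cv2.resize(c,None,fx=s,fy=s,interpolation=cv2.INTER_CUBIC)
    for k in range(x0,x1,10): cv2.line(c,(int((k-x0+.5)*s),0),(int((k-x0+.5)*s),6 if k%50 else 14),(0,0,255),1)
    for k in range(150,232,10): cv2.line(c,(0,int((k-150+.5)*s)),(6 if k%50 else 14,int((k-150+.5)*s)),(0,0,255),1)
    cv2.imwrite(f"pics/crop{i}.png",c[:600]); print(s,c.shape)
# height map from depth over region
d=np.load("top0.npy")
ci=camera_info("top")
vv,uu=np.mgrid[140:240,130:390]
P=unproj("top",d,np.c_[uu.ravel(),vv.ravel()])
m=(P[:,2]>0.012)&(P[:,2]<0.09)
lab=np.zeros(384*512,np.uint8).reshape(384,512); lab[vv.ravel()[m],uu.ravel()[m]]=1
n,L,st,ce=cv2.connectedComponentsWithStats(lab)
idx=L[vv.ravel(),uu.ravel()]
for k in range(1,n):
    if st[k,4]<8: continue
    q=P[idx==k]; print(st[k].tolist(),ce[k].round(1),q.min(0).round(3),q.max(0).round(3),q.mean(0).round(3))
E
```

```text
7 (574, 700, 3)
5.517241379310345 (452, 800, 3)
[231, 140, 27, 4, 42] [244.  140.9] [ 0.667 -0.121  0.049] [ 0.677 -0.04   0.071] [ 0.673 -0.081  0.054]
[250, 140, 84, 5, 190] [289.1 142.2] [ 0.654 -0.358  0.046] [ 0.675 -0.099  0.089] [ 0.663 -0.22   0.064]
[345, 141, 13, 5, 34] [350.8 143. ] [ 0.656 -0.428  0.013] [ 0.664 -0.401  0.08 ] [ 0.659 -0.415  0.037]
[368, 140, 22, 49, 542] [382.5 157.5] [ 0.516 -0.54   0.013] [ 0.67  -0.465  0.054] [ 0.611 -0.514  0.033]
[215, 145, 11, 5, 34] [220.1 146.9] [ 0.656 -0.018  0.012] [0.662 0.008 0.088] [ 0.658 -0.005  0.045]
[203, 160, 23, 7, 56] [214.1 161.9] [ 0.601 -0.016  0.012] [0.623 0.055 0.02 ] [0.616 0.019 0.014]
[354, 162, 18, 16, 161] [362.4 169.8] [ 0.552 -0.472  0.014] [ 0.597 -0.426  0.069] [ 0.573 -0.447  0.039]
[145, 170, 23, 45, 285] [155.8 191.7] [0.454 0.169 0.012] [0.595 0.243 0.03 ] [0.525 0.207 0.02 ]
[176, 170, 13, 7, 30] [181.5 171.6] [0.574 0.103 0.012] [0.593 0.143 0.017] [0.588 0.125 0.014]
[271, 171, 14, 15, 155] [277.4 177.6] [ 0.536 -0.2    0.013] [ 0.575 -0.161  0.079] [ 0.554 -0.18   0.068]
[245, 173, 11, 10, 8
[... 670 characters left out ...]
-0.015  0.014]
[179, 200, 13, 6, 30] [185.1 203.5] [0.48  0.095 0.012] [0.496 0.134 0.019] [0.485 0.114 0.015]
[243, 202, 14, 13, 146] [249.9 208. ] [ 0.446 -0.112  0.019] [ 0.482 -0.073  0.08 ] [ 0.464 -0.094  0.07 ]
[275, 202, 10, 10, 85] [279.4 206.4] [ 0.453 -0.2    0.018] [ 0.481 -0.171  0.057] [ 0.467 -0.185  0.039]
[198, 208, 1, 9, 9] [198. 212.] [0.444 0.073 0.013] [0.47  0.074 0.018] [0.457 0.073 0.014]
[198, 218, 3, 7, 8] [198.4 221.4] [0.419 0.068 0.013] [0.438 0.074 0.016] [0.427 0.073 0.015]
[202, 224, 8, 4, 15] [205.5 225.5] [0.409 0.039 0.013] [0.419 0.061 0.018] [0.414 0.05  0.014]
[210, 224, 11, 3, 18] [214.9 225.4] [0.411 0.004 0.012] [0.418 0.036 0.019] [0.413 0.02  0.016]
```

View pics/crop0.png

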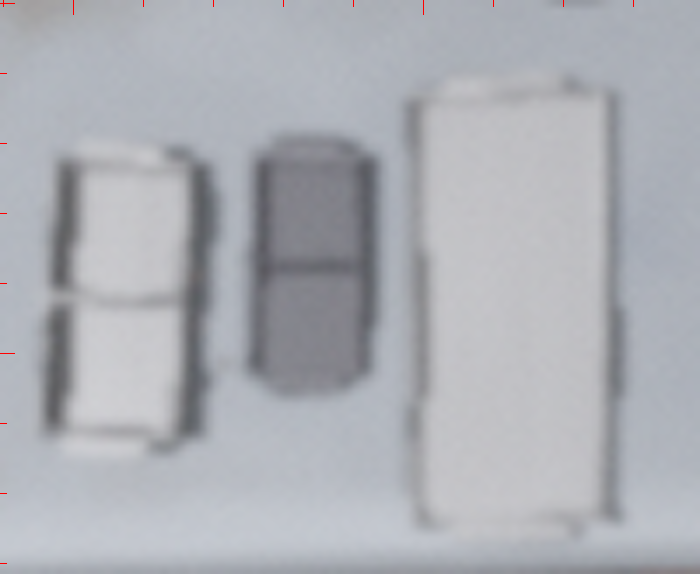

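View pics/crop1.png

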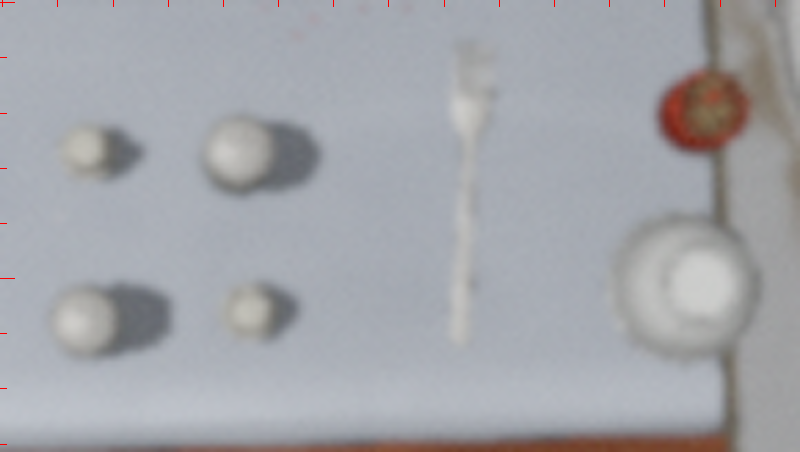

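Crop 0 shows the shaker holder with its divider at about (128,298), the spout holder with its divider at about (313,267), and the tray centred at about (515,308). In crop 1, shaker caps are at (240,150) and (86,320), spout tops at (86,149) and (248,311), and the fork runs from (475,42) at the tines to (459,342). Next I'll convert these and cross-check with the scene camera.

```bash
python3 - <<'E'
from h import *
A=lambda x,y:(140+x/7-.5,150+y/7-.5)
B=lambda x,y:(235+x/5.5172-.5,150+y/5.5172-.5)
def pr(n,pts,z): print(n,onplane("top",pts,z)[:,:2].round(4).tolist())
pr("shH",[A(128,298),A(62,160),A(210,160),A(46,435),A(200,435)],.02)
pr("spH",[A(313,267),A(255,158),A(375,158),A(250,376),A(368,374)],.012)
pr("tray",[A(515,308),A(410,98),A(617,95),A(415,522),A(617,518)],.012)
pr("fork tines,tail",[B(475,42),B(459,342),B(469,130),B(466,160),B(463,250)],.006)
pr("shakers",[B(238,151),B(86,320)],.066)
pr("spouts",[B(86,149),B(248,311)],.042)
pr("jar,bowl",[B(704,110),B(684,286)],[.04,.02])
# scene depth check
d=np.load("scene0.npy"); vv,uu=np.mgrid[0:384,0:512]; dd=d.ravel()>0
P=unproj("scene",d,np.c_[uu.ravel(),vv.ravel()])
for n,c,zr in (("shA",(.554,-.182),(.015,.075)),("shB",(.464,-.094),(.015,.075)),("spA",(.558,-.095),(.013,.028)),("spB",(.467,-.185),(.013,.028)),("spAt",(.558,-.095),(.035,.05)),("spBt",(.467,-.185),(.035,.05))):
    q=P[dd&(np.hypot(P[:,0]-c[0],P[:,1]-c[1])<.032)&(P[:,2]>zr[0])&(P[:,2]<zr[1])]
    (cx,cy),r=cv2.minEnclosingCircle(q[:,:2].astype(np.float32)); print(n,len(q),q.min(0).round(3),q.max(0).round(3),round(cx,4),round(cy,4),round(r,4))
E
```

```text
shH [[0.5238, 0.2005], [0.5881, 0.2306], [0.5859, 0.1621], [0.4625, 0.239], [0.4606, 0.1681]]
spH [[0.5362, 0.1169], [0.5872, 0.1431], [0.5854, 0.0876], [0.4871, 0.1467], [0.4865, 0.0924]]
tray [[0.5147, 0.0245], [0.6126, 0.071], [0.611, -0.0242], [0.4187, 0.072], [0.4181, -0.02]]
fork tines,tail [[0.6221, -0.3228], [0.4482, -0.3067], [0.5707, -0.3172], [0.5533, -0.3148], [0.5012, -0.311]]
shakers [[0.5564, -0.1811], [0.4654, -0.0946]]
spouts [[0.5625, -0.0962], [0.4685, -0.1847]]
jar,bowl [[0.5746, -0.4458], [0.4762, -0.4345]]
shA 358 [ 0.534 -0.205  0.015] [ 0.569 -0.166  0.07 ] 0.5533 -0.1855 0.0211
shB 446 [ 0.442 -0.118  0.015] [ 0.48  -0.081  0.075] 0.4622 -0.097 0.0214
spA 58 [ 0.545 -0.115  0.013] [ 0.578 -0.088  0.028] 0.5608 -0.0997 0.0172
spB 67 [ 0.451 -0.204  0.013] [ 0.477 -0.173  0.028] 0.4661 -0.1878 0.0165
spAt 63 [ 0.548 -0.11   0.035] [ 0.57  -0.088  0.05 ] 0.5615 -0.0989 0.0137
spBt 85 [ 0.455 -0.2    0.035] [ 0.476 -0.178  0.05 ] 0.4658 -0.1889 0.0117
```

Call:
step_arm:
  targets:
    - [0,0,-0.09,0.01,0.03,0,0.5]
    - [0,0,-0.09,0.015,0.03,0,0.5]
    - [0,0,-0.09,0.015,0.03,0,0.5]
    - [0,0,-0.09,0.015,0.03,0,0.5]
    - [0,0,-0.09,0.015,0.03,0,0.5]
    - [0,0,-0.06,0.02,0.03,0,0.5]
    - [0,0,-0.045,0.02,0.03,0,0.5]
    - [0,0,0,0.02,0.03,0,0.5]
  force: 20

```text
time: 0.77
tcp_pos: [0.4089, -0.3179, 0.2019]
tool_rot: [0.0, 0.999, -0.048, -0.0]
contact_force: [-0.3, -0.4, 0.4]
grip_width: 0.0442
```

Call:
step_arm:
  targets:
    - [0,0,0,0.03,0,0,0.5]
    - [0,0,0,0.03,0,0,0.5]
    - [0,0,0,0.03,0,-0.02,0.5]
    - [0,0,0,0.03,0,-0.03,0.5]
    - [0,0,0,0.022,0.001,-0.035,0.5]
    - [0,0,0,0,0,-0.035,0.5]
    - [0,0,0,0,0,-0.03,0.5]
    - [0,0,0,0,0,0,0.5]

```text
time: 1.43
tcp_pos: [0.5459, -0.316, 0.0454]
tool_rot: [-0.002, 0.999, -0.046, -0.005]
contact_force: [-0.6, 1.5, -0.2]
grip_width: 0.0438
```

```bash
python3 - <<'E'
from h import *
s=read_state(); print(s["tcp_pos"],s["tool_rot"],s["q"].round(2))
p,d=snapshot("scene"); c=p[190:290,280:400]; cv2.imwrite("pics/s1.png",cv2.resize(c,None,fx=6,fy=6,interpolation=cv2.INTER_CUBIC))
E
```

```text
[ 0.54585927 -0.3159521   0.04541014] [-0.0023583   0.99891939 -0.04612053 -0.00523298] [ 0.49  0.59 -0.06  1.71  0.05  0.85 -1.25]
```

View pics/s1.png

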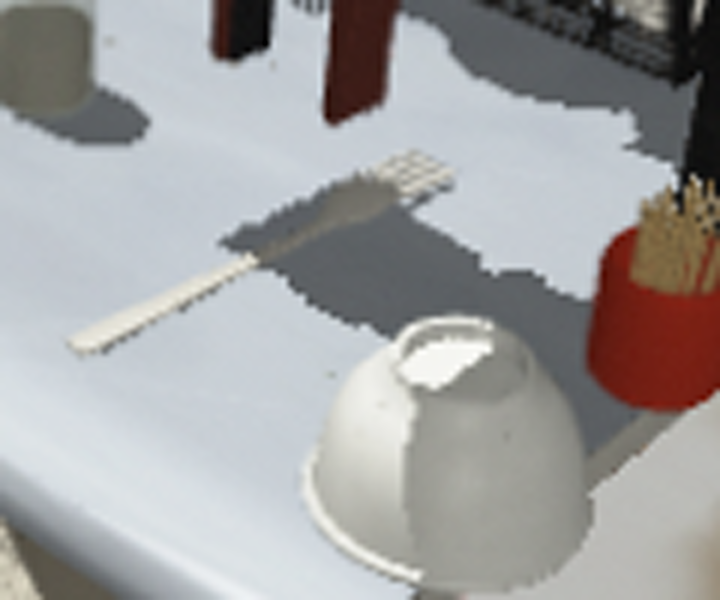

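The fingers hang above the fork, straddling its balance point. Bowl and jar are well clear.

Call:
step_arm:
  targets:
    - [0,0,0,0,0,0,0.5]
    - [0,0,0,0,0,0,0.5]
    - [0,0,0,0,0,0,0.5]

```text
time: 1.73
tcp_pos: [0.5512, -0.3195, 0.0552]
tool_rot: [0.001, 0.999, -0.047, 0.002]
contact_force: [0.2, -0.7, 0.6]
grip_width: 0.0435
```

```bash
python3 - <<'E'
from h import *
C=lambda x,y:(280+x/6-.5,190+y/6-.5)
print(onplane("scene",[C(85,344),C(430,166),C(250,260)],.005).round(4))
print(read_state()["tcp_pos"])
E
```

```text
[[ 0.4473 -0.312   0.005 ]
 [ 0.6189 -0.3252  0.005 ]
 [ 0.5241 -0.3182  0.005 ]]
[ 0.55123291 -0.31953126  0.05518145]
```

Call:
step_arm:
  targets:
    - [0,0,0,0,0.001,-0.015,0.5]
    - [0,0,0,0,0,-0.015,0.5]
    - [0,0,0,0,0,-0.01,0.5]
    - [0,0,0,0,0,-0.005,0.5]
    - [0,0,0,0,0,0,0.5]
    - [0,0,0,0,0,0,0.5]
    - [0,0,0,0,0,0,0.5]

```text
time: 2.32
tcp_pos: [0.5505, -0.3179, 0.0085]
tool_rot: [0.0, 0.999, -0.047, 0.001]
contact_force: [-0.2, 0.6, 0.5]
grip_width: 0.0437
```

Call:
step_arm:
  targets:
    - [0,0,0,0,0,-0.006,0.5]
    - [0,0,0,0,0,0,0.5]
    - [0,0,0,0,0,0,0.7]
    - [0,0,0,0,0,0,0.85]
    - [0,0,0,0,0,0,1]
    - [0,0,0,0,0,0,1]
    - [0,0,0,0,0,0,1]
    - [0,0,0,0,0,0,1]

```text
time: 2.98
tcp_pos: [0.5499, -0.3176, 0.0015]
tool_rot: [0.0, 0.999, -0.047, 0.0]
contact_force: [0.9, -0.9, -0.3]
grip_width: 0.0072
```

Call:
step_arm:
  targets:
    - [0,0,0,0,0,0,1]
    - [0,0,0,0,0,0,1]

```text
time: 3.15
tcp_pos: [0.55, -0.3175, 0.0015]
tool_rot: [0.0, 0.999, -0.047, 0.0]
contact_force: [-0.5, 0.3, 0.2]
grip_width: 0.0003
```

```bash
python3 - <<'E'
from h import *
p,d=snapshot("scene"); c=p[190:260,270:370]; cv2.imwrite("pics/s2.png",cv2.resize(c,None,fx=8,fy=8,interpolation=cv2.INTER_CUBIC))
E
```

```text
(no output)
```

View pics/s2.png

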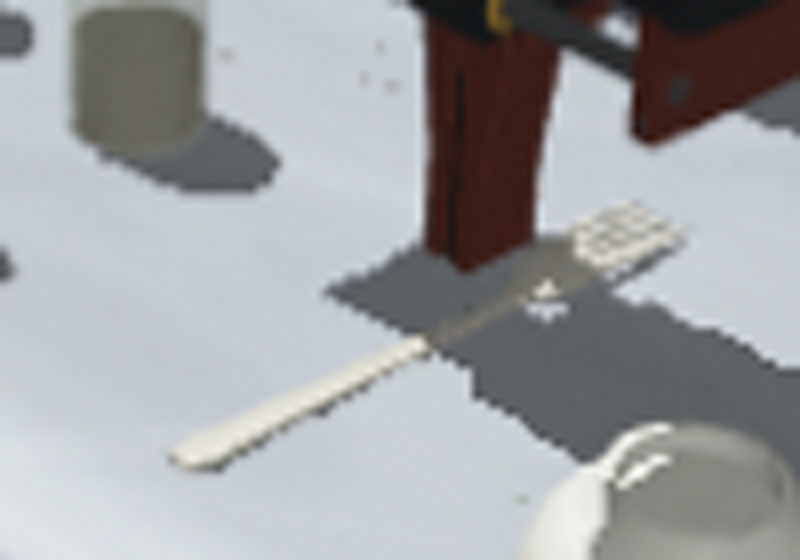

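The gripper closed fully on nothing. The fingertips at (465,270) are behind, on the +y side of, the fork, which runs from (190,460) to (650,215). Comparing the camera frame with the TCP.

```bash
python3 - <<'E'
from h import *
C=lambda x,y:(270+x/8-.5,190+y/8-.5)
print(onplane("scene",[C(190,458),C(655,220),C(540,290),C(425,342),C(465,272),C(427,250),C(535,238)],[.005]*4+[.0015]*3).round(4))
d=snapshot("scene")[1]; vv,uu=np.mgrid[190:260,270:370]
P=unproj("scene",d,np.c_[uu.ravel(),vv.ravel()])
q=P[(P[:,2]>.006)&(P[:,2]<.045)&(np.hypot(P[:,0]-.55,P[:,1]+.31)<.05)]
print(len(q),q.min(0),q.max(0))
p,d=snapshot("top"); c=p[150:232,290:380]; cv2.imwrite("pics/t2.png",cv2.resize(c,None,fx=6,fy=6,interpolation=cv2.INTER_CUBIC))
E
```

```text
[[ 0.4469 -0.3112  0.005 ]
 [ 0.6198 -0.3251  0.005 ]
 [ 0.5691 -0.3246  0.005 ]
 [ 0.528  -0.3189  0.005 ]
 [ 0.5656 -0.3016  0.0015]
 [ 0.5666 -0.2872  0.0015]
 [ 0.5929 -0.3042  0.0015]]
170 [ 0.53669824 -0.33359869  0.00610087] [ 0.59860808 -0.30656631  0.04497039]
```

View pics/t2.png

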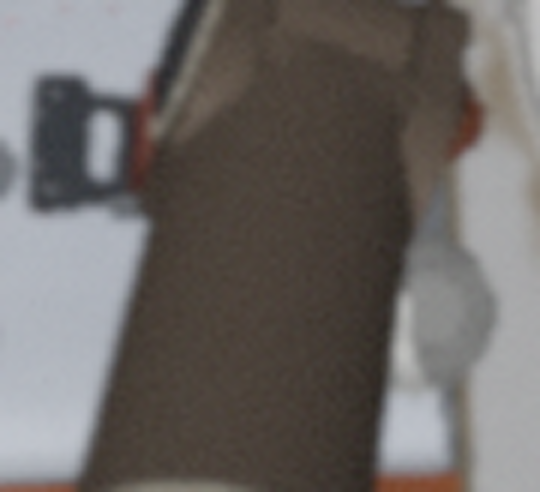

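The fork hasn't moved. The visible fingertips seem to be higher than the TCP reading says, so I'll check their height by depth.

```bash
python3 - <<'E'
from h import *
s=read_state(); print(s["tcp_pos"],s["q"].round(4).tolist(),s["grip_width"])
p,d=snapshot("scene")
C=lambda x,y:(270+x/8-.5,190+y/8-.5)
for a in [(460,262),(460,255),(460,245),(460,230),(440,240),(500,250),(480,200),(440,150),(480,150)]:
    print(a,p[int(round(C(*a)[1])),int(round(C(*a)[0]))],unproj("scene",d,[C(*a)])[0].round(4))
for a in [(300,400),(250,200),(350,430)]: print("tbl",unproj("scene",d,[C(*a)])[0].round(4))
E
```

```text
[ 0.54990767 -0.31754448  0.00148645] [0.49, 0.6486, -0.0603, 1.7322, 0.0528, 0.7623, -1.2603] 0.0007327893301110812
(460, 262) [23 29 56] [ 0.5383 -0.3206  0.0262]
(460, 255) [23 27 56] [ 0.5366 -0.3217  0.0297]
(460, 245) [23 28 56] [ 0.5398 -0.319   0.0301]
(460, 230) [22 26 56] [ 0.537  -0.3208  0.0368]
(440, 240) [22 27 56] [ 0.5422 -0.3105  0.0266]
(500, 250) [27 32 62] [ 0.5476 -0.3262  0.0283]
(480, 200) [23 29 58] [ 0.5408 -0.3236  0.0455]
(440, 150) [40 43 67] [ 0.539  -0.3109  0.0559]
(480, 150) [23 27 58] [ 0.5383 -0.3243  0.062 ]
tbl [ 0.4861 -0.3127  0.004 ]
tbl [ 0.5516 -0.2344  0.0006]
tbl [ 4.900e-01 -3.266e-01 -1.000e-04]
```

By depth the fingertips end at about z = 0.023 while the TCP reading is 0.0015, so they really are above the fork. The visible fingers are about 20 mm shorter than the TCP reading implies. I'll open and go lower in small steps, watching the contact force.

Call:
step_arm:
  targets:
    - [0,0,0,0,0,0,0.55]
    - [0,0,0,0,0,0,0.55]
    - [0,0,0,0,0,0,0.55]
    - [0,0,0,0,0,0,0.55]
    - [0,0,0,0,0,-0.003,0.55]
    - [0,0,0,0,0,-0.003,0.55]
    - [0,0,0,0,0,-0.003,0.55]
    - [0,0,0,0,0,0,0.55]

```text
time: 4.02
tcp_pos: [0.5494, -0.3172, -0.0085]
tool_rot: [-0.0, 0.999, -0.047, -0.001]
contact_force: [-1.3, 0.2, -0.3]
grip_width: 0.0393
```

Call:
step_arm:
  targets:
    - [0,0,0,0,0,-0.003,0.55]
    - [0,0,0,0,0,-0.003,0.55]
    - [0,0,0,0,0,0,0.55]
    - [0,0,0,0,0,0,0.55]

```text
time: 4.35
tcp_pos: [0.5497, -0.3175, -0.0138]
tool_rot: [-0.0, 0.999, -0.047, -0.0]
contact_force: [0.3, -0.5, -1.1]
grip_width: 0.0396
```

```bash
python3 - <<'E'
from h import *
s=read_state(); print(s["tcp_pos"],s["contact_force"])
p,d=snapshot("scene"); np.save("s3.npy",d); c=p[190:260,270:370]; cv2.imwrite("pics/s3.png",cv2.resize(c,None,fx=8,fy=8,interpolation=cv2.INTER_CUBIC))
E
```

```text
[ 0.54971769 -0.31746153 -0.01382822] [ 0.32166341 -0.5276085  -1.10438485]
```

View pics/s3.png

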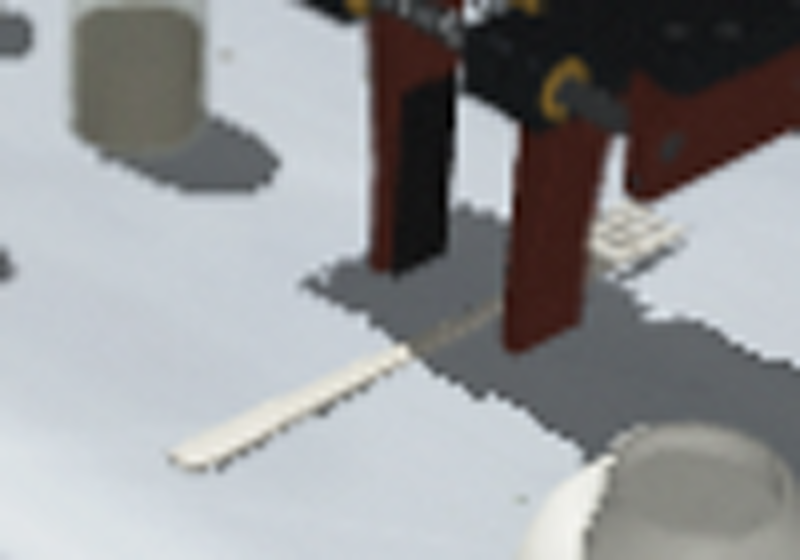

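The fingers now straddle the fork, with tips at about (515,350) and (390,272), still a few mm above the table. Lowering a little more, then closing.

Call:
step_arm:
  targets:
    - [0,0,0,0,0,-0.002,0.55]
    - [0,0,0,0,0,-0.002,0.55]
    - [0,0,0,0,0,-0.002,0.55]
    - [0,0,0,0,0,0,0.55]
    - [0,0,0,0,0,0,0.55]

```text
time: 4.82
tcp_pos: [0.5498, -0.3174, -0.0197]
tool_rot: [-0.0, 0.999, -0.047, -0.0]
contact_force: [0.0, -0.8, -0.3]
grip_width: 0.0394
```

Call:
step_arm:
  targets:
    - [0,0,0,0,0,-0.002,0.55]
    - [0,0,0,0,0,0,0.55]
    - [0,0,0,0,0,0,0.55]

```text
time: 5.07
tcp_pos: [0.5501, -0.3176, -0.0202]
tool_rot: [0.0, 0.999, -0.047, 0.0]
contact_force: [-3.4, 2.4, 11.4]
grip_width: 0.0397
```

Contact at a reading of −0.0202, so true fingertip z is the reading plus about 0.020. Backing off 1 mm and closing lightly.

Call:
step_arm:
  targets:
    - [0,0,0,0,0,0.002,0.65]
    - [0,0,0,0,0,0,0.75]
    - [0,0,0,0,0,0,1]
    - [0,0,0,0,0,0,1]
    - [0,0,0,0,0,0,1]
    - [0,0,0,0,0,0,1]
  force: 20

```text
time: 5.57
tcp_pos: [0.5499, -0.3177, -0.0196]
tool_rot: [0.0, 0.999, -0.047, -0.0]
contact_force: [-0.1, -0.1, 0.7]
grip_width: 0.0182
```

Call:
step_arm:
  targets:
    - [0,0,0,0,0,0.008,1]
    - [0,0,0,0,0,0.015,1]
    - [0,0,0,0,0,0.02,1]
    - [0,0,0,-0.01,0,0.025,1]
    - [0,0,0,-0.02,0,0.025,1]
    - [0,0,0,-0.025,0,0.025,1]
    - [0,0,0,-0.025,0.01,0.02,1]
    - [0,0,0,-0.02,0.02,0.01,1]

```text
time: 6.23
tcp_pos: [0.4487, -0.2901, 0.1313]
tool_rot: [0.001, 0.999, -0.048, 0.001]
contact_force: [0.5, 0.1, 1.1]
grip_width: 0.0181
```

Call:
step_arm:
  targets:
    - [0,0,0,-0.01,0.03,0,1]
    - [0,0,0.01,0,0.035,0,1]
    - [0,0,0.01,0,0.035,0,1]
    - [0,0,0.01,0,0.035,0,1]
    - [0,0,0.01,0,0.035,0,1]
    - [0,0,0.01,0,0.035,0,1]
    - [0,0,0.01,0,0.035,0,1]
    - [0,0,0.01,0,0.03,0,1]

```text
time: 6.9
tcp_pos: [0.4396, -0.0152, 0.1291]
tool_rot: [-0.0, 1.0, -0.011, 0.0]
contact_force: [0.1, -0.0, -0.1]
grip_width: 0.018
```

Call:
step_arm:
  targets:
    - [0,0,0,0.02,0.02,0,1]
    - [0,0,0,0.03,0.02,0,1]
    - [0,0,0,0.03,0.002,-0.02,1]
    - [0,0,0,0.01,0,-0.03,1]
    - [0,0,0,0,0,-0.03,1]
    - [0,0,0,0,0,-0.025,1]
    - [0,0,0,0,0,0,1]
    - [0,0,0,0,0,0,1]

```text
time: 7.57
tcp_pos: [0.5289, 0.0245, 0.0231]
tool_rot: [0.0, 1.0, -0.011, -0.001]
contact_force: [1.3, 0.5, 0.6]
grip_width: 0.0181
```

```bash
python3 - <<'E'
from h import *
s=read_state(); print(s["tcp_pos"],s["contact_force"],s["grip_width"])
p,d=snapshot("scene"); c=p[130:220,150:290]; cv2.imwrite("pics/s4.png",cv2.resize(c,None,fx=5.7,fy=5.7,interpolation=cv2.INTER_CUBIC))
E
```

```text
[0.52888084 0.02447506 0.02306066] [1.27714602 0.50379825 0.56551297] 0.018098886270527893
```

View pics/s4.png

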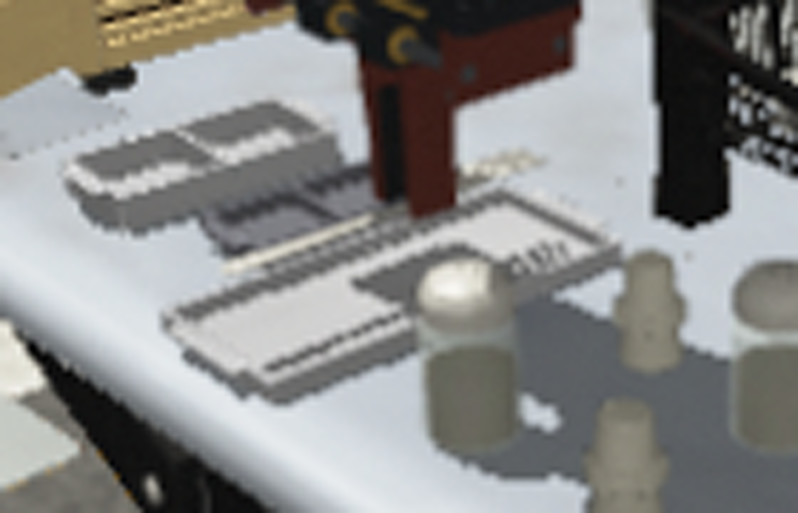

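The fork is held level above the tray and aligned with it, from (225,265) to (545,160), about 4 cm up. Lowering.

Call:
step_arm:
  targets:
    - [0,0,0,0,0,-0.012,1]
    - [0,0,0,0,0,-0.012,1]
    - [0,0,0,0,0,-0.008,1]
    - [0,0,0,0,0,-0.004,1]
    - [0,0,0,0,0,-0.002,1]
    - [0,0,0,0,0,0,1]
    - [0,0,0,0,0,0,1]

```text
time: 8.2
tcp_pos: [0.5301, 0.0245, -0.0142]
tool_rot: [0.0, 1.0, -0.012, 0.0]
contact_force: [0.5, -0.5, -1.4]
grip_width: 0.018
```

Call:
step_arm:
  targets:
    - [0,0,0,0,0,-0.002,1]
    - [0,0,0,0,0,-0.001,1]
    - [0,0,0,0,0,0,1]
    - [0,0,0,0,0,0,1]

```text
time: 8.53
tcp_pos: [0.5304, 0.0245, -0.0168]
tool_rot: [0.0, 1.0, -0.012, 0.001]
contact_force: [-0.9, 0.1, 5.0]
grip_width: 0.018
```

Contact (5 N). Opening moderately, since the tray is 84 mm wide inside, then rising.

Call:
step_arm:
  targets:
    - [0,0,0,0,0,0,0.72]
    - [0,0,0,0,0,0,0.65]
    - [0,0,0,0,0,0,0.6]
    - [0,0,0,0,0,0,0.6]
    - [0,0,0,0,0,0.01,0.6]
    - [0,0,0,0,0,0.025,0.6]
    - [0,0,0,0,0,0.035,0.6]
    - [0,0,0,-0.01,0,0.035,0.6]

```text
time: 9.2
tcp_pos: [0.5202, 0.0246, 0.0886]
tool_rot: [-0.0, 1.0, -0.012, -0.001]
contact_force: [0.2, 0.4, 0.8]
grip_width: 0.0351
```

Call:
step_arm:
  targets:
    - [0,0,0,-0.02,-0.01,0.01,0.3]
    - [0,0,0,-0.02,-0.03,0,0.3]
    - [0,0,0,-0.016,-0.035,0,0.3]
    - [0,0,0,0,-0.035,0,0.3]
    - [0,0,0,0,-0.011,-0.01,0.3]
    - [0,0,0,0,0,-0.02,0.3]
    - [0,0,0,0,0,0,0.3]
    - [0,0,0,0,0,0,0.3]

```text
time: 9.87
tcp_pos: [0.4631, -0.096, 0.0671]
tool_rot: [-0.0, 1.0, -0.011, -0.001]
contact_force: [0.2, 0.7, 0.3]
grip_width: 0.0613
```

```bash
python3 - <<'E'
from h import *
s=read_state(); print(s["tcp_pos"],s["contact_force"],s["grip_width"])
p,d=snapshot("scene"); c=p[110:230,150:310]; cv2.imwrite("pics/s5.png",cv2.resize(c,None,fx=5,fy=5,interpolation=cv2.INTER_CUBIC))
E
```

```text
[ 0.46310483 -0.09595088  0.06709098] [0.17801704 0.74966111 0.29633945] 0.06131750382822141
```

View pics/s5.png

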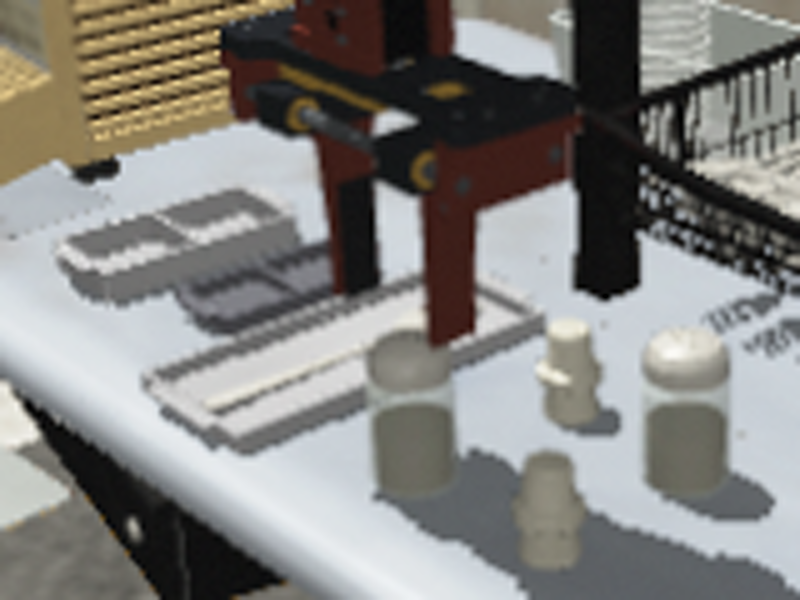

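The fork lies lengthwise in the tray, with its tail at (210,405), and the fingers straddle the front shaker at (410,410). Going down and gripping.

Call:
step_arm:
  targets:
    - [0,0,0,0.001,0,-0.02,0.3]
    - [0,0,0,0,0,-0.02,0.3]
    - [0,0,0,0,0,-0.015,0.3]
    - [0,0,0,0,0,-0.005,0.3]
    - [0,0,0,0,0,0,0.4]
    - [0,0,0,0,0,0,0.5]
    - [0,0,0,0,0,0,0.7]
    - [0,0,0,0,0,0,0.7]
  force: 20

```text
time: 10.58
tcp_pos: [0.4658, -0.0964, 0.0086]
tool_rot: [0.0, 1.0, -0.012, 0.001]
contact_force: [0.6, 0.8, 2.4]
grip_width: 0.041
```

Call:
step_arm:
  targets:
    - [0,0,0,0,0,0.01,0.7]
    - [0,0,0,0,0,0.025,0.7]
    - [0,0,0,-0.01,0,0.03,0.7]
    - [0,0,0,-0.01,0.01,0.03,0.7]
    - [0,0,0,-0.005,0.025,0.015,0.7]
    - [0,0,0,0,0.035,0,0.7]
    - [0,0,0,0,0.035,0,0.7]
    - [0,0,0,0,0.035,0,0.7]

```text
time: 11.25
tcp_pos: [0.4401, 0.0445, 0.1193]
tool_rot: [0.0, 1.0, -0.012, 0.001]
contact_force: [0.4, -0.5, -1.5]
grip_width: 0.0406
```

Call:
step_arm:
  targets:
    - [0,0,0,0,0.035,0,0.7]
    - [0,0,0,0,0.035,0,0.7]
    - [0,0,0,0,0.035,0,0.7]
    - [0,0,0,0.02,0.03,0,0.7]
    - [0,0,0,0.03,0.02,0,0.7]
    - [0,0,0,0.03,0,0,0.7]
    - [0,0,0,0.03,0,0,0.7]
    - [0,0,0,0.004,0,0,0.7]

```text
time: 11.92
tcp_pos: [0.5585, 0.198, 0.1185]
tool_rot: [-0.0, 1.0, -0.013, 0.002]
contact_force: [0.3, -0.8, -1.3]
grip_width: 0.0405
```

Call:
step_arm:
  targets:
    - [0,0,0,0,0,-0.015,0.7]
    - [0,0,0,0,0,-0.025,0.7]
    - [0,0,0,0,0,-0.025,0.7]
    - [0,0,0,0,0,-0.015,0.7]
    - [0,0,0,0,0,-0.01,0.7]
    - [0,0,0,0,0,-0.005,0.7]
    - [0,0,0,0,0,0,0.7]
    - [0,0,0,0,0,0,0.7]

```text
time: 12.58
tcp_pos: [0.5543, 0.1987, 0.0235]
tool_rot: [-0.0, 1.0, -0.012, 0.0]
contact_force: [-0.6, -0.1, -0.7]
grip_width: 0.0404
```

```bash
python3 - <<'E'
from h import *
s=read_state(); print(s["tcp_pos"],s["contact_force"],s["grip_width"])
p,d=snapshot("scene"); c=p[120:210,140:260]; cv2.imwrite("pics/s6.png",cv2.resize(c,None,fx=6,fy=6,interpolation=cv2.INTER_CUBIC))
E
```

```text
[0.55433424 0.19866017 0.02345434] [-0.56616776 -0.06141949 -0.72021583] 0.04041163901144061
```

View pics/s6.png

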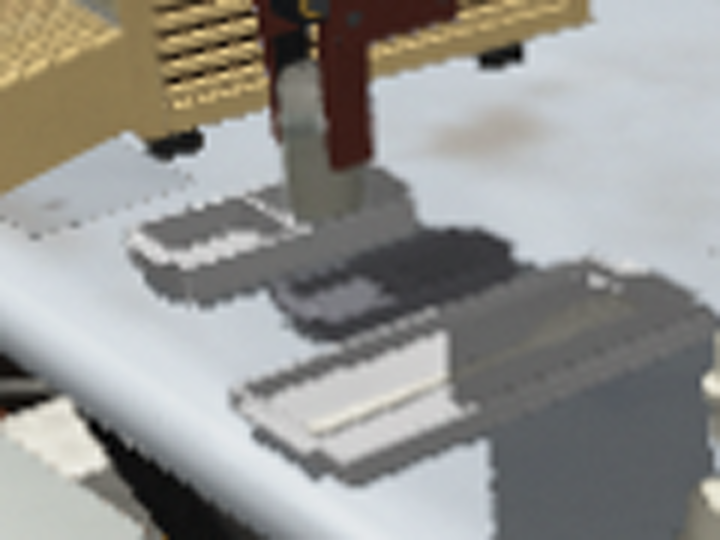

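The shaker is in the rear bay opening at about (325,200) and clear of the walls. Lowering to contact.

Call:
step_arm:
  targets:
    - [0,0,0,0.001,0,-0.005,0.7]
    - [0,0,0,0,0,-0.004,0.7]
    - [0,0,0,0,0,-0.002,0.7]
    - [0,0,0,0,0,0,0.7]
    - [0,0,0,0,0,0,0.7]

```text
time: 13.05
tcp_pos: [0.555, 0.1985, 0.0116]
tool_rot: [0.0, 1.0, -0.012, 0.0]
contact_force: [0.2, -0.4, 0.8]
grip_width: 0.0406
```

Call:
step_arm:
  targets:
    - [0,0,0,0,0,-0.001,0.7]
    - [0,0,0,0,0,0,0.45]
    - [0,0,0,0,0,0,0.35]
    - [0,0,0,0,0,0,0.35]
    - [0,0,0,0,0,0.01,0.35]
    - [0,0,0,0,0,0.025,0.35]
    - [0,0,0,0,0,0.035,0.35]
    - [0,0,0,-0.01,0,0.035,0.35]

```text
time: 13.72
tcp_pos: [0.5455, 0.198, 0.1165]
tool_rot: [0.0, 1.0, -0.012, -0.0]
contact_force: [-0.2, 1.1, 0.9]
grip_width: 0.0574
```

Call:
step_arm:
  targets:
    - [0,0,0,-0.03,-0.01,0.01,0.3]
    - [0,0,0,-0.03,-0.03,0,0.3]
    - [0,0,0,-0.03,-0.035,0,0.3]
    - [0,0,0,0,-0.035,0,0.3]
    - [0,0,0,0,-0.035,0,0.3]
    - [0,0,0,0,-0.035,0,0.3]
    - [0,0,0,0,-0.035,0,0.3]
    - [0,0,0,0,-0.035,0,0.3]

```text
time: 14.38
tcp_pos: [0.4582, -0.0492, 0.1264]
tool_rot: [0.0, 1.0, -0.011, 0.001]
contact_force: [1.3, 0.5, 0.2]
grip_width: 0.0616
```

Call:
step_arm:
  targets:
    - [0,0,0,0,-0.035,0,0.3]
    - [0,0,0,0,-0.035,0,0.3]
    - [0,0,0,0.015,-0.035,0,0.3]
    - [0,0,0,0.03,-0.026,0,0.3]
    - [0,0,0,0.03,0,-0.01,0.3]
    - [0,0,0,0.025,0,-0.025,0.3]
    - [0,0,0,0,0,-0.025,0.3]
    - [0,0,0,0,0,0,0.3]

```text
time: 15.05
tcp_pos: [0.5564, -0.1775, 0.0614]
tool_rot: [-0.001, 1.0, -0.011, -0.003]
contact_force: [-2.3, -0.6, -0.3]
grip_width: 0.0614
```

```bash
python3 - <<'E'
from h import *
s=read_state(); print(s["tcp_pos"],s["contact_force"],s["grip_width"])
p,d=snapshot("scene"); c=p[130:230,230:350]; cv2.imwrite("pics/s7.png",cv2.resize(c,None,fx=6,fy=6,interpolation=cv2.INTER_CUBIC))
E
```

```text
[ 0.5563851  -0.17753853  0.06138597] [-2.25132755 -0.57564343 -0.32911549] 0.061433156843987036
```

View pics/s7.png

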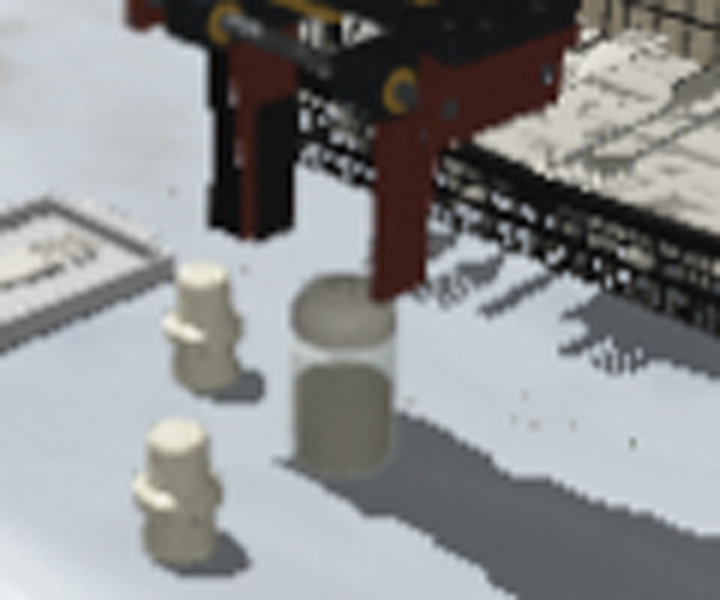

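The fingers are above the rear shaker (340,380), and both spouts stand at (205,330) and (178,495). Settling first, then descending.

Call:
step_arm:
  targets:
    - [0,0,0,0,0,0,0.3]
    - [0,0,0,0,0,0,0.3]
    - [0,0,0,0,0,0,0.3]

```text
time: 15.35
tcp_pos: [0.5589, -0.179, 0.0675]
tool_rot: [0.0, 1.0, -0.012, 0.001]
contact_force: [-0.5, 0.2, -0.3]
grip_width: 0.0612
```

Call:
step_arm:
  targets:
    - [0,0,0,-0.003,-0.004,-0.02,0.3]
    - [0,0,0,0,0,-0.02,0.3]
    - [0,0,0,0,0,-0.014,0.3]
    - [0,0,0,0,0,-0.005,0.3]
    - [0,0,0,0,0,0,0.4]
    - [0,0,0,0,0,0,0.5]
    - [0,0,0,0,0,0,0.7]
    - [0,0,0,0,0,0,0.7]

```text
time: 16.02
tcp_pos: [0.5563, -0.1831, 0.0079]
tool_rot: [0.0, 1.0, -0.012, 0.001]
contact_force: [-0.5, 0.2, 3.4]
grip_width: 0.0408
```

Call:
step_arm:
  targets:
    - [0,0,0,0,0,0.01,0.7]
    - [0,0,0,0,0,0.025,0.7]
    - [0,0,0,0,0,0.03,0.7]
    - [0,0,0,-0.02,0,0.03,0.7]
    - [0,0,0,-0.03,0.01,0.02,0.7]
    - [0,0,0,-0.03,0.02,0,0.7]
    - [0,0,0,-0.03,0.03,0,0.7]
    - [0,0,0,0,0.035,0,0.7]

```text
time: 16.68
tcp_pos: [0.4401, -0.0896, 0.1222]
tool_rot: [0.001, 1.0, -0.014, -0.002]
contact_force: [0.2, 1.1, -2.4]
grip_width: 0.0411
```

Call:
step_arm:
  targets:
    - [0,0,0,0,0.035,0,0.7]
    - [0,0,0,0,0.035,0,0.7]
    - [0,0,0,0,0.035,0,0.7]
    - [0,0,0,0,0.035,0,0.7]
    - [0,0,0,0,0.035,0,0.7]
    - [0,0,0,0,0.035,0,0.7]
    - [0,0,0,0.02,0.035,0,0.7]
    - [0,0,0,0.025,0.03,0,0.7]

```text
time: 17.35
tcp_pos: [0.4899, 0.1896, 0.123]
tool_rot: [-0.0, 1.0, -0.01, 0.0]
contact_force: [0.7, 0.4, -0.3]
grip_width: 0.0406
```

Call:
step_arm:
  targets:
    - [0,0,0,0,0.015,0,0.7]
    - [0,0,0,0,0,0,0.7]
    - [0,0,0,0,0,0,0.7]
    - [0,0,0,0,0,0,0.7]

```text
time: 17.68
tcp_pos: [0.4904, 0.2005, 0.1217]
tool_rot: [0.001, 1.0, -0.012, -0.0]
contact_force: [-0.2, -0.5, -0.9]
grip_width: 0.0408
```

Call:
step_arm:
  targets:
    - [0,0,0,0.003,0.001,-0.02,0.7]
    - [0,0,0,0,0,-0.025,0.7]
    - [0,0,0,0,0,-0.025,0.7]
    - [0,0,0,0,0,-0.015,0.7]
    - [0,0,0,0,0,-0.01,0.7]
    - [0,0,0,0,0,-0.005,0.7]
    - [0,0,0,0,0,0,0.7]
    - [0,0,0,0,0,0,0.7]

```text
time: 18.35
tcp_pos: [0.4944, 0.2025, 0.0223]
tool_rot: [-0.0, 1.0, -0.012, 0.0]
contact_force: [0.5, -0.3, -0.2]
grip_width: 0.0412
```

Call:
step_arm:
  targets:
    - [0,0,0,0,0,-0.004,0.7]
    - [0,0,0,0,0,-0.003,0.7]
    - [0,0,0,0,0,-0.002,0.7]
    - [0,0,0,0,0,0,0.7]
    - [0,0,0,0,0,0,0.7]

```text
time: 18.77
tcp_pos: [0.4938, 0.2029, 0.0125]
tool_rot: [0.0, 1.0, -0.012, -0.0]
contact_force: [0.8, -0.5, -1.5]
grip_width: 0.0406
```

Call:
step_arm:
  targets:
    - [0,0,0,0,0,-0.001,0.7]
    - [0,0,0,0,0,-0.001,0.7]
    - [0,0,0,0,0,0,0.7]
    - [0,0,0,0,0,0,0.7]

```text
time: 19.1
tcp_pos: [0.4941, 0.203, 0.0109]
tool_rot: [-0.0, 1.0, -0.012, 0.0]
contact_force: [-1.3, -0.5, 4.5]
grip_width: 0.0405
```

Call:
step_arm:
  targets:
    - [0,0,0,0,0,0,0.45]
    - [0,0,0,0,0,0,0.35]
    - [0,0,0,0,0,0,0.35]
    - [0,0,0,0,0,0.01,0.35]
    - [0,0,0,0,0,0.025,0.35]
    - [0,0,0,0,0,0.035,0.35]
    - [0,0,0,-0.01,0,0.03,0.35]
    - [0,0,0,-0.02,-0.02,0,0.35]

```text
time: 19.77
tcp_pos: [0.4681, 0.188, 0.1166]
tool_rot: [-0.003, 1.0, -0.01, 0.005]
contact_force: [1.0, -0.0, -0.3]
grip_width: 0.0571
```

Call:
step_arm:
  targets:
    - [0,0,0,-0.01,-0.035,0,0.4]
    - [0,0,0,0,-0.035,0,0.4]
    - [0,0,0,0,-0.035,0,0.4]
    - [0,0,0,0,-0.035,0,0.4]
    - [0,0,0,0,-0.035,0,0.4]
    - [0,0,0,0,-0.035,0,0.4]
    - [0,0,0,0,-0.035,0,0.4]
    - [0,0,0,0.02,-0.025,-0.02,0.4]

```text
time: 20.43
tcp_pos: [0.4733, -0.0909, 0.0937]
tool_rot: [0.001, 1.0, -0.013, 0.002]
contact_force: [0.3, -1.0, 0.2]
grip_width: 0.0526
```

Call:
step_arm:
  targets:
    - [0,0,0,0.03,-0.01,-0.02,0.4]
    - [0,0,0,0.03,0,-0.01,0.4]
    - [0,0,0,0.025,0,0,0.4]
    - [0,0,0,0,0,0,0.4]
    - [0,0,0,0,0,0,0.4]
    - [0,0,0,0,0,0,0.4]

```text
time: 20.93
tcp_pos: [0.5581, -0.097, 0.0607]
tool_rot: [-0.0, 1.0, -0.011, -0.0]
contact_force: [-0.2, -0.4, 0.0]
grip_width: 0.0524
```

```bash
python3 - <<'E'
from h import *
s=read_state(); print(s["tcp_pos"],s["contact_force"],s["grip_width"])
p,d=snapshot("scene"); c=p[110:220,150:310]; cv2.imwrite("pics/s8.png",cv2.resize(c,None,fx=5,fy=5,interpolation=cv2.INTER_CUBIC))
E
```

```text
[ 0.55813068 -0.0969798   0.06068998] [-0.19768937 -0.35992184  0.01468265] 0.05243073065068493
```

View pics/s8.png

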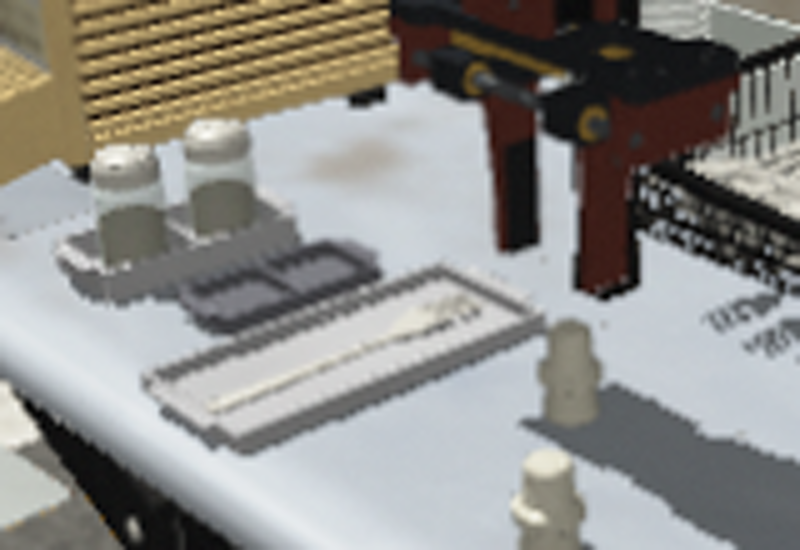

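Both shakers stand upright in their bays, at (128,205) and (220,180), and the fork lies in the tray. The gripper is above the rear spout (570,372). Descending onto the collar.

Call:
step_arm:
  targets:
    - [0,0,0,0.004,-0.001,-0.02,0.4]
    - [0,0,0,0,0,-0.02,0.4]
    - [0,0,0,0,0,-0.015,0.4]
    - [0,0,0,0,0,-0.01,0.4]
    - [0,0,0,0,0,-0.003,0.4]
    - [0,0,0,0,0,0,0.5]
    - [0,0,0,0,0,0,0.8]
    - [0,0,0,0,0,0,0.8]

```text
time: 21.65
tcp_pos: [0.5635, -0.0983, -0.0064]
tool_rot: [0.0, 1.0, -0.012, 0.001]
contact_force: [-0.2, -0.1, -0.2]
grip_width: 0.0359
```

Call:
step_arm:
  targets:
    - [0,0,0,0,0,0,0.8]
    - [0,0,0,0,0,0,0.8]

```text
time: 21.82
tcp_pos: [0.5636, -0.0984, -0.0065]
tool_rot: [0.0, 1.0, -0.012, 0.001]
contact_force: [-0.4, -0.4, 4.3]
grip_width: 0.031
```

Call:
step_arm:
  targets:
    - [0,0,0,0,0,0.008,0.8]
    - [0,0,0,0,0,0.02,0.8]
    - [0,0,0,0,0,0.03,0.8]
    - [0,0,0,-0.02,0,0.03,0.8]
    - [0,0,0,-0.03,0.01,0.02,0.8]
    - [0,0,0,-0.03,0.02,0,0.8]
    - [0,0,0,-0.01,0.03,0,0.8]
    - [0,0,0,0,0.035,0,0.8]

```text
time: 22.48
tcp_pos: [0.4702, -0.0045, 0.1016]
tool_rot: [0.001, 1.0, -0.014, -0.0]
contact_force: [1.0, 0.3, -1.5]
grip_width: 0.0307
```

Call:
step_arm:
  targets:
    - [0,0,0,0,0.035,0,0.8]
    - [0,0,0,0.01,0.035,0,0.8]
    - [0,0,0,0.025,0.03,0,0.8]
    - [0,0,0,0.03,0.02,0,0.8]
    - [0,0,0,0.023,0,0,0.8]
    - [0,0,0,0,0,0,0.8]
    - [0,0,0,0,0,0,0.8]
    - [0,0,0,0,0,0,0.8]

```text
time: 23.15
tcp_pos: [0.5598, 0.1163, 0.1004]
tool_rot: [0.0, 1.0, -0.012, -0.001]
contact_force: [-0.6, 0.1, 0.2]
grip_width: 0.031
```

Before going down, I'm checking how low the gripper's body hangs relative to the fingertips, because the shakers (78 mm tall in the holder) stand right beside this spot.

```bash
python3 - <<'E'
from h import *
s=read_state(); t=s["tcp_pos"]; print(t)
p,d=snapshot("scene"); vv,uu=np.mgrid[0:384,0:512]
P=unproj("scene",d,np.c_[uu.ravel(),vv.ravel()]); P=P[d.ravel()>0]
q=P[(abs(P[:,0]-t[0])<.09)&(P[:,2]>.086)&(P[:,2]<.3)]
for y in np.arange(-.11,.12,.01):
    m=q[abs(q[:,1]-t[1]-y)<.005]
    if len(m): print(round(y,2),len(m),m[:,2].min().round(3),"x",m[m[:,2].argmin(),0].round(3))
cv2.imwrite("pics/s9.png",cv2.resize(p[60:200,120:290],None,fx=4.5,fy=4.28,interpolation=cv2.INTER_CUBIC))
E
```

```text
[0.55981351 0.11628937 0.1003981 ]
-0.09 161 0.217 x 0.562
-0.08 239 0.202 x 0.579
-0.07 34 0.207 x 0.525
-0.06 29 0.216 x 0.531
-0.05 18 0.215 x 0.532
-0.04 103 0.201 x 0.546
-0.03 192 0.124 x 0.57
-0.02 288 0.11 x 0.549
-0.01 306 0.107 x 0.555
-0.0 103 0.107 x 0.547
0.01 74 0.128 x 0.544
0.02 231 0.124 x 0.549
0.03 93 0.131 x 0.55
0.04 47 0.199 x 0.548
0.05 10 0.217 x 0.532
0.06 31 0.213 x 0.533
0.07 61 0.202 x 0.531
0.08 58 0.203 x 0.538
0.09 8 0.233 x 0.531
```

View pics/s9.png

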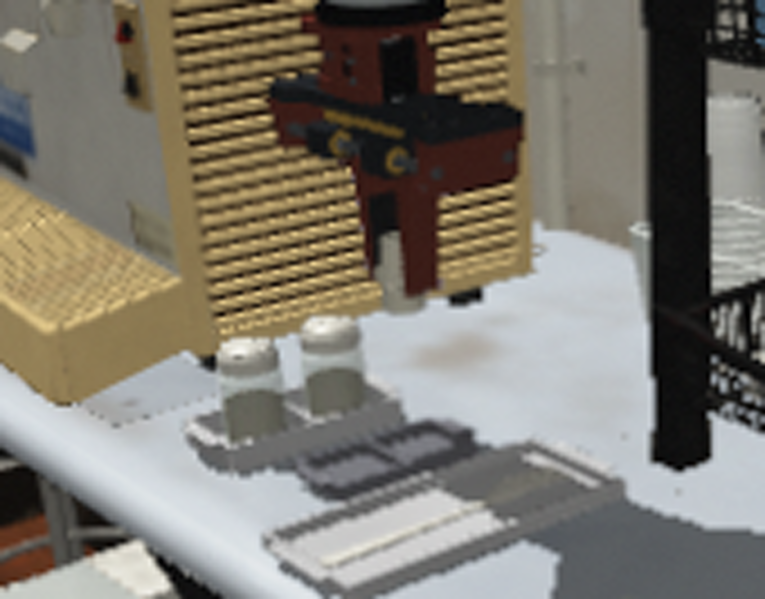

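The picture shows the spout held upright at (400,275), over the spout holder's rear bay. By depth the body is 80 mm above the fingertips, so it'll clear the shakers by about 18 mm. Descending.

Call:
step_arm:
  targets:
    - [0,0,0,0.002,0,-0.02,0.8]
    - [0,0,0,0,0,-0.025,0.8]
    - [0,0,0,0,0,-0.025,0.8]
    - [0,0,0,0,0,-0.015,0.8]
    - [0,0,0,0,0,-0.008,0.8]
    - [0,0,0,0,0,-0.004,0.8]
    - [0,0,0,0,0,0,0.8]
    - [0,0,0,0,0,0,0.8]

```text
time: 23.87
tcp_pos: [0.5633, 0.1168, 0.0044]
tool_rot: [-0.0, 1.0, -0.012, 0.001]
contact_force: [-0.5, -0.6, 0.2]
grip_width: 0.0309
```

Call:
step_arm:
  targets:
    - [0,0,0,0,0,-0.002,0.8]
    - [0,0,0,0,0,-0.002,0.8]
    - [0,0,0,0,0,-0.001,0.8]
    - [0,0,0,0,0,0,0.8]
    - [0,0,0,0,0,0,0.8]

```text
time: 24.28
tcp_pos: [0.5629, 0.1168, -0.0014]
tool_rot: [-0.0, 1.0, -0.012, 0.0]
contact_force: [-0.0, -0.0, -0.6]
grip_width: 0.031
```

Call:
step_arm:
  targets:
    - [0,0,0,0,0,-0.001,0.8]
    - [0,0,0,0,0,-0.001,0.8]
    - [0,0,0,0,0,0,0.8]
    - [0,0,0,0,0,0,0.8]

```text
time: 24.62
tcp_pos: [0.563, 0.1169, -0.0034]
tool_rot: [-0.0, 1.0, -0.012, 0.0]
contact_force: [0.6, 0.0, 1.2]
grip_width: 0.0309
```

Call:
step_arm:
  targets:
    - [0,0,0,0,0,-0.001,0.8]
    - [0,0,0,0,0,0,0.6]
    - [0,0,0,0,0,0,0.5]
    - [0,0,0,0,0,0,0.5]
    - [0,0,0,0,0,0.01,0.5]
    - [0,0,0,0,0,0.02,0.5]
    - [0,0,0,0,0,0.03,0.5]
    - [0,0,0,0,0,0.03,0.5]

```text
time: 25.28
tcp_pos: [0.562, 0.1168, 0.0863]
tool_rot: [0.0, 1.0, -0.011, -0.001]
contact_force: [1.6, 0.8, -0.3]
grip_width: 0.0442
```

Call:
step_arm:
  targets:
    - [0,0,0,-0.02,0,0,0.4]
    - [0,0,0,-0.03,-0.015,0,0.4]
    - [0,0,0,-0.03,-0.03,0,0.4]
    - [0,0,0,-0.015,-0.035,0,0.4]
    - [0,0,0,0,-0.035,0,0.4]
    - [0,0,0,0,-0.035,0,0.4]
    - [0,0,0,0,-0.035,0,0.4]
    - [0,0,0,0,-0.035,0,0.4]

```text
time: 25.95
tcp_pos: [0.4683, -0.1043, 0.0864]
tool_rot: [0.0, 1.0, -0.011, 0.001]
contact_force: [0.4, 0.5, -0.0]
grip_width: 0.0525
```

Call:
step_arm:
  targets:
    - [0,0,0,0,-0.035,0,0.4]
    - [0,0,0,0,-0.03,-0.01,0.4]
    - [0,0,0,0,-0.019,-0.015,0.4]
    - [0,0,0,0,0,0,0.4]
    - [0,0,0,0,0,0,0.4]
    - [0,0,0,0,0,0,0.4]

```text
time: 26.45
tcp_pos: [0.4687, -0.1856, 0.061]
tool_rot: [-0.0, 1.0, -0.011, 0.0]
contact_force: [0.4, -0.1, 0.7]
grip_width: 0.0527
```

Call:
step_arm:
  targets:
    - [0,0,0,-0.001,-0.001,-0.02,0.4]
    - [0,0,0,0,0,-0.02,0.4]
    - [0,0,0,0,0,-0.015,0.4]
    - [0,0,0,0,0,-0.009,0.4]
    - [0,0,0,0,0,-0.003,0.4]
    - [0,0,0,0,0,0,0.5]
    - [0,0,0,0,0,0,0.8]
    - [0,0,0,0,0,0,0.8]

```text
time: 27.12
tcp_pos: [0.4683, -0.1876, -0.0055]
tool_rot: [0.0, 1.0, -0.011, 0.001]
contact_force: [-0.1, -0.2, 0.4]
grip_width: 0.0364
```

Call:
step_arm:
  targets:
    - [0,0,0,0,0,0,0.8]
    - [0,0,0,0,0,0,0.8]

```text
time: 27.28
tcp_pos: [0.4682, -0.1878, -0.0056]
tool_rot: [0.0, 1.0, -0.012, 0.001]
contact_force: [-0.9, 0.6, 4.2]
grip_width: 0.0309
```

Call:
step_arm:
  targets:
    - [0,0,0,0,0,0.008,0.8]
    - [0,0,0,0,0,0.02,0.8]
    - [0,0,0,0,0,0.03,0.8]
    - [0,0,0,0,0.01,0.03,0.8]
    - [0,0,0,0,0.025,0.015,0.8]
    - [0,0,0,0,0.035,0,0.8]
    - [0,0,0,0,0.035,0,0.8]
    - [0,0,0,0,0.035,0,0.8]

```text
time: 27.95
tcp_pos: [0.4674, -0.0467, 0.0977]
tool_rot: [0.0, 1.0, -0.012, 0.001]
contact_force: [1.1, 0.3, 0.2]
grip_width: 0.031
```

Call:
step_arm:
  targets:
    - [0,0,0,0,0.035,0,0.8]
    - [0,0,0,0,0.035,0,0.8]
    - [0,0,0,0.01,0.035,0,0.8]
    - [0,0,0,0.018,0.035,0,0.8]
    - [0,0,0,0.015,0.026,0,0.8]
    - [0,0,0,0,0,0,0.8]
    - [0,0,0,0,0,0,0.8]
    - [0,0,0,0,0,0,0.8]

```text
time: 28.62
tcp_pos: [0.5098, 0.1175, 0.0965]
tool_rot: [0.0, 1.0, -0.012, -0.0]
contact_force: [-0.4, -0.1, -0.4]
grip_width: 0.0312
```

Call:
step_arm:
  targets:
    - [0,0,0,0.001,0.001,-0.02,0.8]
    - [0,0,0,0,0,-0.025,0.8]
    - [0,0,0,0,0,-0.025,0.8]
    - [0,0,0,0,0,-0.015,0.8]
    - [0,0,0,0,0,-0.006,0.8]
    - [0,0,0,0,0,-0.003,0.8]
    - [0,0,0,0,0,0,0.8]
    - [0,0,0,0,0,0,0.8]

```text
time: 29.28
tcp_pos: [0.512, 0.1189, 0.0035]
tool_rot: [-0.0, 1.0, -0.012, 0.001]
contact_force: [0.4, -0.1, -0.3]
grip_width: 0.0309
```

Call:
step_arm:
  targets:
    - [0,0,0,0,0,-0.002,0.8]
    - [0,0,0,0,0,-0.002,0.8]
    - [0,0,0,0,0,-0.001,0.8]
    - [0,0,0,0,0,0,0.8]
    - [0,0,0,0,0,0,0.8]

```text
time: 29.7
tcp_pos: [0.5115, 0.1194, -0.0024]
tool_rot: [0.0, 1.0, -0.012, 0.0]
contact_force: [-0.2, -0.4, -0.5]
grip_width: 0.0313
```

Call:
step_arm:
  targets:
    - [0,0,0,0,0,-0.001,0.8]
    - [0,0,0,0,0,0,0.8]
    - [0,0,0,0,0,0,0.8]

```text
time: 29.95
tcp_pos: [0.5116, 0.1194, -0.0027]
tool_rot: [0.0, 1.0, -0.012, 0.0]
contact_force: [-2.0, -1.1, 9.6]
grip_width: 0.0311
```

Floor contact. Releasing, rising and retreating to the front right, out of both views.

Call:
step_arm:
  targets:
    - [0,0,0,0,0,0.0005,0.6]
    - [0,0,0,0,0,0,0.5]
    - [0,0,0,0,0,0,0.5]
    - [0,0,0,0,0,0,0.5]
    - [0,0,0,0,0,0.01,0.5]
    - [0,0,0,0,0,0.02,0.5]
    - [0,0,0,0,0,0.03,0.5]
    - [0,0,0,0,0,0.035,0.5]

```text
time: 30.62
tcp_pos: [0.5101, 0.1192, 0.0923]
tool_rot: [0.0, 1.0, -0.011, -0.002]
contact_force: [1.1, 0.0, 0.4]
grip_width: 0.0439
```

Call:
step_arm:
  targets:
    - [0,0,0,-0.01,0,0.03,0.5]
    - [0,0,0,-0.02,-0.02,0.02,0.5]
    - [0,0,0,-0.02,-0.035,0.01,0.5]
    - [0,0,0,-0.01,-0.035,0,0.5]
    - [0,0,0,-0.01,-0.035,0,0.5]
    - [0,0,0,-0.01,-0.035,0,0.5]
    - [0,0,0,0,-0.035,0,0.5]
    - [0,0,0,0,-0.035,0,0.5]

```text
time: 31.28
tcp_pos: [0.4307, -0.1122, 0.1531]
tool_rot: [0.0, 1.0, -0.011, 0.001]
contact_force: [0.7, 0.3, -0.2]
grip_width: 0.0435
```

Call:
step_arm:
  targets:
    - [0,0,0,0,-0.035,0,0.5]
    - [0,0,0,0,-0.035,0,0.5]
    - [0,0,0,0,-0.03,0,0.5]
    - [0,0,0,0,-0.02,0,0.5]
    - [0,0,0,0,0,0,0.5]
    - [0,0,0,0,0,0,0.5]
    - [0,0,0,0,0,0,0.5]

```text
time: 31.87
tcp_pos: [0.4315, -0.2296, 0.1522]
tool_rot: [-0.0, 1.0, -0.011, 0.0]
contact_force: [-0.5, 0.2, -0.6]
grip_width: 0.0438
```

```bash
python3 - <<'E'
from h import *
s=read_state(); print(s["tcp_pos"],s["contact_force"])
p,ds=snapshot("scene"); pt,dt=snapshot("top")
a=cv2.resize(p[120:220,150:270],(480,400),interpolation=cv2.INTER_CUBIC)
b=cv2.resize(pt[150:232,140:240],(320,262),interpolation=cv2.INTER_CUBIC)
im=np.zeros((400,800,3),np.uint8); im[:,:480]=a; im[:262,480:]=b; cv2.imwrite("pics/f1.png",im)
def cl(n,d,c,zr,r=.03):
    vv,uu=np.mgrid[0:384,0:512]; P=unproj(n,d,np.c_[uu.ravel(),vv.ravel()])
    q=P[(d.ravel()>0)&(np.hypot(P[:,0]-c[0],P[:,1]-c[1])<r)&(P[:,2]>zr[0])&(P[:,2]<zr[1])]
    if len(q)<4: return n,len(q)
    (x,y),R=cv2.minEnclosingCircle(q[:,:2].astype(np.float32)); return n,len(q),round(x,4),round(y,4),round(R,4),q[:,2].max().round(4)
H={"sh":((.5243,.2),np.radians(-3.3)),"sp":((.5366,.1172),np.radians(-2.4))}
for k,c,zr in (("sh",(.555,.1985),(.03,.09)),("sh",(.494,.203),(.03,.09)),("sp",(.563,.117),(.02,.06)),("sp",(.5115,.1194),(.02,.06))):
    for n,d in (("scene",ds),("top",dt)): print(k,c,cl(n,d,c,zr))
for n,d in (("top",dt),("scene",ds)): print("jar",cl(n,d,(.574,-.447),(.015,.08),.04),"bowl",cl(n,d,(.475,-.433),(.012,.06),.06))
d0=np.load("scene0.npy"); e=np.load("top0.npy")
print("before top", cl("top",e,(.574,-.447),(.015,.08),.04),cl("top",e,(.475,-.433),(.012,.06),.06))
E
```

```text
[ 0.43145071 -0.22964568  0.15224553] [-0.50853055  0.23491598 -0.5860998 ]
sh (0.555, 0.1985) ('scene', 247, 0.5519, 0.1949, 0.0212, np.float64(0.0797))
sh (0.555, 0.1985) ('top', 180, 0.553, 0.1984, 0.0208, np.float64(0.083))
sh (0.494, 0.203) ('scene', 263, 0.4918, 0.1995, 0.0213, np.float64(0.0805))
sh (0.494, 0.203) ('top', 181, 0.4938, 0.2029, 0.0209, np.float64(0.0832))
sp (0.563, 0.117) ('scene', 102, 0.5584, 0.116, 0.0157, np.float64(0.0527))
sp (0.563, 0.117) ('top', 82, 0.5604, 0.1173, 0.0162, np.float64(0.0571))
sp (0.5115, 0.1194) ('scene', 121, 0.5091, 0.1149, 0.0157, np.float64(0.0536))
sp (0.5115, 0.1194) ('top', 84, 0.5107, 0.1206, 0.0168, np.float64(0.0562))
jar ('top', 158, 0.5747, -0.4486, 0.0234, np.float64(0.0695)) bowl ('top', 537, 0.4752, -0.4369, 0.0413, np.float64(0.0573))
jar ('scene', 620, 0.5736, -0.4505, 0.0247, np.float64(0.0686)) bowl ('scene', 1356, 0.4729, -0.4414, 0.0408, np.float64(0.0547))
before top ('top', 157, 0.5746, -0.4487, 0.0233, np.float64(0.069)) ('top', 539, 0.475, -0.4363, 0.0414, np.float64(0.058))
```

View pics/f1.png

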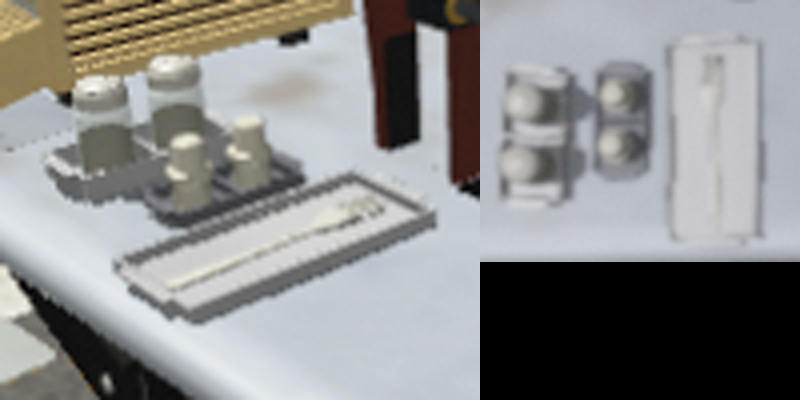

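The final picture shows both shakers (105,125 and 175,105) and both spouts (190,170 and 250,155) upright in separate bays. The fork lies lengthwise in the middle of the tray; in the top inset it spans rows 55–228 and the tray 42–238. All measured offsets from the bay centres are at most 3 mm, so I'm handing in.

```bash
python3 -c "
from rig import *
print(close_job())"
```

```text
the job is handed in; nothing more can be done
None
```

I sorted all five things into their holders and handed the job in at about 32 s of the 134 s allowed. Hand-in gives no verdict, so these results are from my own last checks.

- **Shakers and spouts:** all four stand upright, each in its own bay. By the overhead camera they are within about 3 mm of the bay centres, where 12 mm is allowed. The angled camera puts them up to about 5 mm off, because it only sees their near sides.
- **Fork:** it lies lengthwise on the floor of the long tray, within about 1–2 mm of the middle along its length, judged from the final picture.
- **Jar and bowl:** before-and-after overhead depth shows they moved less than 1 mm, which is within measurement noise.
- **Arm:** the gripper was open and clear of everything at hand-in.

**Failed or disagreed:**
- **First fork grasp:** it closed on nothing and moved nothing. The real fingertips sit about 20 mm higher than the reported tool position, which depth and table contact both showed. I corrected every later height for this.
- **Cameras:** the two differed by about 3–4 mm sideways, within tolerance.

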